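# Seat the hold-down thumbscrew, back it off a quarter turn and hold it

## Task

Turn the black thumbscrew on the blue bridge of the board fixture clockwise, regrasping as often as needed, until the foot seats fully on the circuit board and the screw will go no further; then back it off a quarter turn, so that the board is captive but not squeezed. Finish still gripping the thumbscrew at that setting, so that it cannot drift while a colleague tightens the lock nut: do not let go. Leave the label roll, the connector and the multimeter where they are.

Things in the scene. Friction and masses are not known exactly. Their poses are not given: they have to be found in the camera images.
- fixture: board hold-down fixture, fixed to the bench: aluminium base 100 x 140 x 12 mm, two posts and a blue bridge (130 mm along y, 34 mm wide, top 77 mm above the bench) over a green circuit board. Origin: centre of the base's underside, on the thumbscrew's axis; z up. Only the thumbscrew and the nut under it stand above 79 mm. White disc with four black quarter-turn marks under the nut.
- blade (a point): grip point of the black thumbscrew: on its upright axis, in its flat blade, 103 mm above the bench, 12 mm below the blade's top. Blade 40 mm long (this frame's x), 12 mm thick (y), 87 to 115 mm above the bench; a round neck of 11 mm below it. z up. The frame turns with the screw; a white stripe marks the +x end. The blade does not rise or sink as it turns.
- thumbscrew (a joint): turn of the thumbscrew in rad: grows clockwise seen from above (tightening), 4.0 when the foot is fully seated on the board (hard stop), 0 fully raised (hard stop). It starts between 0.6 and 1.6, needs about 0.05 N m and stays where it is left. The foot sinks 2 mm per rad.
- label_roll: roll of white labels, 56 mm across, 24 mm high, loose on the bench; origin at the centre of its underside. Bystander.
- connector: small white connector housing, 13 x 36 x 14 mm, loose on the bench; origin at the centre of its underside. Bystander.
- multimeter: orange and black multimeter, 142 x 72 x 46 mm, lying loose on the bench; origin at the centre of its underside. Bystander.

How it is judged (in metres and radians):
On the way, in this order (a step that is already met when the one before it is completed fails the run):
1. the thumbscrew is turned clockwise until it seats (within 0.06 rad of its stop) (value of joint thumbscrew above 3.94 rad), for 0.2 s.
2. it is backed off a quarter turn, within 20 degrees, and gripped (value of joint thumbscrew between 2.08 and 2.78 rad and contact force between the fingers and thumbscrew above 2 N), for 0.2 s.
At the end, for the whole second after the job is handed in: Seated first; now a quarter turn (90 +/- 20 degrees, joint 2.08 to 2.78 rad) back from the seat, still, the fingers gripping the blade (over 2 N, TCP within 30 mm of the grip point); label roll, connector and multimeter within 20 mm of where they stood (all of step 2 and velocity of joint thumbscrew between -0.05 and 0.05 rad/s and distance between the grasp point and blade below 0.03 m and distance of each of label_roll, connector, multimeter from where it was at the start of the episode below 0.02 m); the arm keeps its last pose, push and grip.
It fails at once if a bystander is shoved aside (distance of any of label_roll, connector, multimeter from where it was at the start of the episode above 0.02 m).
It also fails if it takes over 64 s, if anything falls off the work surface, if the arm or the gripper's body presses on something with over 40 N, if the wrist force passes 120 N, or if a joint passes its speed limit or range.

## Robot

A 6-joint arm with a two-finger parallel gripper is mounted at the origin on a cart in front of the work surface, level with it; the furniture and walls round the work are solid. World frame = base frame: x ahead of the robot, y to its left, z up, the work surface at z = 0. Lengths are in mm, angles in rad, forces in N, time in s.
With the tool pointing down it reaches from about 350 to 975 mm from the base axis. Payload 7.1 kg.
Tool frame: the origin (TCP) lies between the finger pads, 19 mm behind the fingertips; this is the grasp point; z points along the fingers, y is the line along which they close (so a half turn about z gives the same grasp; the last joint's range is limited). The gripper opens to 88 mm and grips with 3 to 60 N. Pads are 20 mm wide; open, the fingers measure 115 mm over their backs; the gripper's body (75 mm by 178 mm) begins 61 mm behind the grasp point.
Start: joints at [-1.274, 0.423, 1.63, -0, 1.089, -0.019], TCP at [194.128, -594.07, 241.375] pointing down, gripper open.
Joint ranges: [-3, 3], [-0.9, 2.11], [0.09, 2.58], [-1.31, 4.45], [0.11, 2.69], [-2.54, 2.54]. Speed limits (rad/s): [2.39, 2.39, 3.01, 3.14, 3.14, 3.14].

## Interface

Orientations are given as a rotation vector (axis times angle).
In Python, from workcell import ctrl, cams gives the robot as it stands.
- The arm moves only by the tool move_arm, never from a script. Its argument "steps" is a list of rows, each a list of 3 entries, a list of its own where there are three numbers: the shift along the tool's x, y, z in units of 25 mm (1.0 is 25 mm), then the turn about the tool's z in units of 5 degrees (1.0 is 5 degrees), then the closure, from 0 (fully open) to 1 (shut). A call has 1 to 20 rows; each row shifts and turns the commanded pose from where the row before left it, along the tool's axes as they then stand; what a row does not reach is not made up. A row lasts 1/12 s, in which the tool goes at most 41.7 mm and 7.16 degrees, less where a joint would pass 70% of its speed; a pose out of reach is approached as far as the arm can. A call is refused whole if a number of a shift passes 1 or a number of a turn 1, either way. A call with a gripper value outside its range is refused whole. The fingers move at their own pace and stop on an object; the grip force is fixed at half the most. Time passes only in rows, so rows that do not move let the fingers close. It gives the time, the measured TCP pose, the force, the opening and the grip force at its end, in the units of the state.
- ctrl.get_obs(): the state, without advancing time (a new reading comes with each control period).
- cams.get_image(name): name is "scene" or "side" or "wrist"; returns a dict with "image" (420x560x3 uint8, red, green, blue), "camera_matrix" (3x3 intrinsics, pixels), "xyz" and "rotation" of the camera in the world; the wrist camera has in their place "mount" (4x4, takes a point from camera to tool coordinates, whose origin is the TCP and whose axes are the flange's). Camera axes: x right, y down, z forward; pixel columns grow to the right and rows downward; lengths in mm; the calibration is good to about 2 mm. A picture is of the moment at which its call begins: read the wrist's pose just before it. There is no depth.
- ctrl.close_job(): hands the job in; it is judged then, once.
Trained networks look in the newest picture that a camera, given by its name, has taken for a name from the list of things; names that differ only in an ending like _2 or _b are one class to them, and where a whole thing is asked for, a point or a joint stands for the part that bears it (a point fixed in the world has none). Each returns a list of dicts, best first, with "p" (0 to 1); they miss things now and then, are a little off and sometimes report something else, mostly with a low value. They report only what shows in the picture. A call takes as long as a camera call.
- cams.boxes_of(camera, thing): "rect" ([centre column, centre row, width, height] in pixels, round what is visible of it).
- cams.cut_out(camera, thing): "pixels" (420x560 bool, what is visible of it) and "rect" ([centre column, centre row, width, height] in pixels, round what is visible of it).
The state is a dict: "t": time; "qpos": joint angles; "qvel": joint speeds; "joint_torque": joint torques, N m; "ee_pos": TCP position; "orientation": TCP orientation; "ft_force": force on the tool from outside, world axes, zero at the start; "moment": the same for the moment, N m; "width": finger opening in mm; "grasp_force": force on a finger pad.
Only numpy, scipy, OpenCV 4.12 (cv2) and the standard library are available. Lean on these libraries where they do the work, as an engineer would, in place of code of your own. Each camera call takes 0.05 s, during which the arm holds its last target. There are 200 camera calls.

## Working session

There is one attempt and no reset: what is moved stays moved. The work goes in short steps, Python scripts to look and compute and a tool call to move; the robot and the scene stay as the last step left them, time stands still between calls to the robot, and variables do not carry over. Pictures are saved under pics/ and viewed, at most 10 in all, crops included, and the job is handed in when it is done.

Besides the shell and the picture viewer there is one more tool, called after "Emit:" as name([rows], argument=value, ...), one row to a line, values as JSON. move_arm: Moves the arm, as the interface text tells. Its arguments: {"type":"object","properties":{"steps":{"type":"array"}},"required":["steps"]}

```bash
mkdir -p pics
cat > h.py <<'E'
import numpy as np, cv2
from scipy.spatial.transform import Rotation as R
from workcell import ctrl, cams
def cam(name):
    o=ctrl.get_obs(); d=cams.get_image(name)
    if 'mount' in d:
        T=np.eye(4);T[:3,:3]=R.from_rotvec(o['orientation']).as_matrix();T[:3,3]=o['ee_pos'];T=T@np.array(d['mount'])
        C,Rm=T[:3,3],T[:3,:3]
    else: C,Rm=np.array(d['xyz']),np.array(d['rotation'])
    return d['image'],np.array(d['camera_matrix']),C,Rm
def ray(c,uv):
    v=c[3]@np.linalg.inv(c[1])@np.array([uv[0],uv[1],1.]);return c[2],v/np.linalg.norm(v)
def onz(c,uv,z):
    p,v=ray(c,uv);return p+v*(z-p[2])/v[2]
def tri(rs):
    A=0;b=0
    for p,v in rs:
        M=np.eye(3)-np.outer(v,v);A=A+M;b=b+M@p
    return np.linalg.solve(A,b)
def proj(c,P):
    q=c[1]@(c[3].T@(np.asarray(P)-c[2]));return q[:2]/q[2]
E
python3 - <<'E'
from h import *
print(ctrl.get_obs())
rs=[]
for n in ['scene','side','wrist']:
    c=cam(n);cv2.imwrite(f'pics/{n}0.png',c[0][:,:,::-1]);print(n,c[2].round(),c[3].round(2).tolist(),c[1][0,0])
    for th in ['thumbscrew','fixture','label_roll','connector','multimeter']:
        b=cams.boxes_of(n,th)[:2]
        print(th,[(np.round(x['rect'],1).tolist(),round(x['p'],2)) for x in b])
        if th=='thumbscrew' and b and n!='wrist': rs.append(ray(c,b[0]['rect'][:2]))
if len(rs)>1: print(tri(rs))
E
```

```text
{'t': 0.0, 'qpos': array([-1.27403296e+00,  4.23852611e-01,  1.63070611e+00,  1.82820605e-05,
        1.08857176e+00, -1.90099904e-02]), 'qvel': array([ 0.00176594, -0.00081824, -0.00182712,  0.00063045,  0.00090567,
       -0.00047541]), 'joint_torque': array([-1.85790873e-05, -5.44628799e+01, -2.73670632e+01,  6.43976592e-02,
        2.27783946e-02, -1.08557856e-04]), 'ee_pos': array([ 193.96195752, -593.58068336,  240.58798749]), 'orientation': array([-3.10101258e+00, -4.93704411e-01,  3.09059207e-04]), 'ft_force': array([0.40461361, 0.30829613, 0.72748751]), 'moment': array([0.02682292, 0.04669389, 0.00357303]), 'grasp_force': 0.0, 'width': 87.48832036012514}
scene [-20. 417. 681.] [-0.82, 2.4, -1.27] 505.9054589335225
thumbscrew [([298.5, 215.2, 11.7, 22.3], 0.64)]
fixture [([299.4, 241.0, 82.4, 74.0], 0.72)]
label_roll [([306.0, 179.9, 22.6, 20.7], 0.7)]
connector [([200.2, 280.8, 21.6, 11.6], 0.72), ([299.1, 216.8, 11.9, 19.7], 0.71)]
multimeter [([357.8, 190.9, 37.1, 42.9], 0.89)]
side [ 111. -979.  717.] [-2.16, 0.57, -0.29] 494.28316967825845
thumbscrew [([245.7, 206.4, 14.6, 19.6], 0.55)]
fixture [([245.9, 231.6, 48.7, 70.4], 0.57)]
label_roll [([366.5, 283.0, 26.6, 29.2], 0.56)]
connector [([252.9, 187.4, 3.7, 14.7], 0.56)]
multimeter [([305.9, 328.9, 88.5, 57.2], 0.89)]
wrist [ 263. -571.  385.] [[0.31, -0.92, -0.25], [-0.95, -0.3, -0.08], [-0.0, 0.27, -0.96]] 366.65829674793133
thumbscrew []
fixture []
label_roll []
connector []
multimeter []
[  45.4737397  -280.59906299  698.7923178 ]
```

```bash
sed -i "s/np.array(d\['rotation'\])$/R.from_rotvec(np.ravel(d['rotation'])).as_matrix()/" h.py
python3 - <<'E'
from h import *
s,d=cam('scene'),cam('side')
def crop(c,x,y,n):
    return cv2.resize(c[0][y:y+n*3//4,x:x+n],(800,600),interpolation=cv2.INTER_CUBIC)
cv2.imwrite('pics/a.png',np.vstack([cv2.resize(i[0],(400,300)) for i in (s,d)])[:,:,::-1])
cv2.imwrite('pics/b.png',crop(s,180,150,200)[:,:,::-1])
for n,a,b in [('thumb',(298.5,215.2),(245.7,206.4)),('fixt',(299.4,241),(245.9,231.6)),('roll',(306,179.9),(366.5,283)),('meter',(357.8,190.9),(305.9,328.9)),('conn',(200.2,280.8),(252.9,187.4))]:
    P=tri([ray(s,a),ray(d,b)]);print(n,P.round(1),onz(s,a,15).round(),onz(d,b,15).round())
print(onz(s,(298.5,215.2),103),onz(d,(245.7,206.4),103))
E
```

```text
thumb [ 443.8 -243.4  100.2] [ 511. -340.   15.] [ 491. -141.   15.]
fixt [ 440.9 -245.2   35.5] [ 455. -266.   15.] [ 451. -223.   15.]
roll [ 586.7 -475.6   14.1] [ 584. -474.   15.] [ 587. -476.   15.]
meter [ 442.1 -504.9   12.5] [ 456. -509.   15.] [ 427. -512.   15.]
conn [547.4 -63.5   0.6] [534. -53.  15.] [540. -81.  15.]
[ 440.72386534 -239.89490989  103.        ] [ 443.11094487 -246.24735369  103.        ]
```

View pics/b.png

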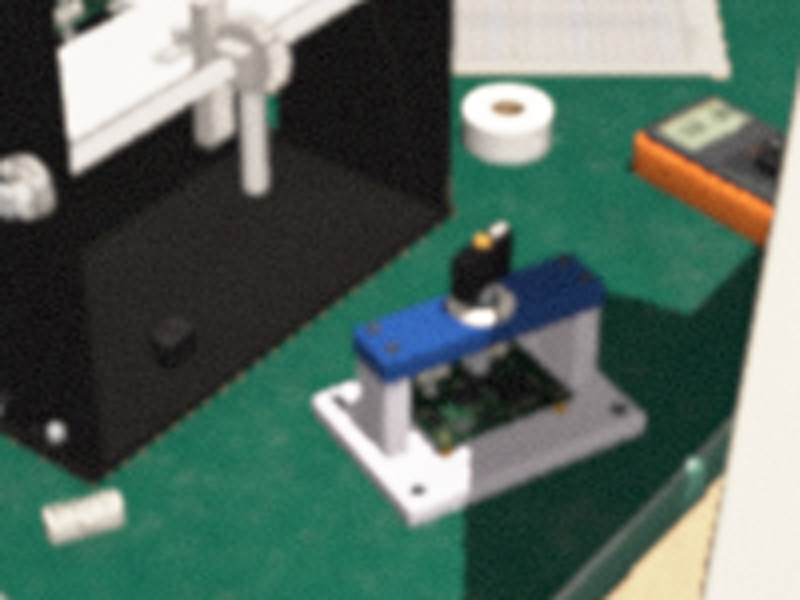

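View pics/a.png

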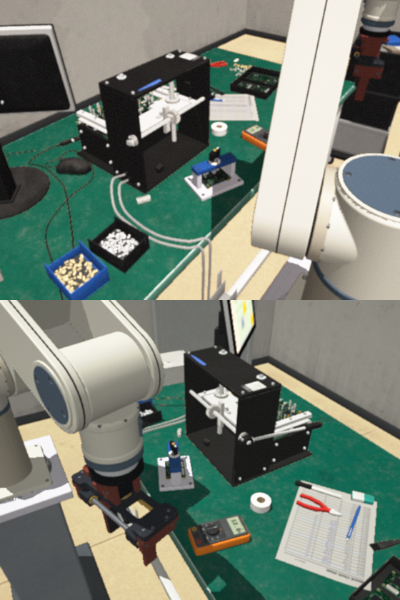

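Run:
```python
from h import *
s,d=cam('scene'),cam('side')
for c,uv in [(s,(292,204)),(s,(204,270)),(d,(332,257)),(d,(262,192))]: print(onz(c,uv,0).round())
print(tri([ray(s,(290,83)),ray(d,(333,113))]).round())
P,_=onz(s,(292,204),0),0
for z in (200,250,300,350): print(z,proj(s,[*P[:2],z]).round(),proj(d,[*P[:2],z]).round())
print(ctrl.get_obs()['ee_pos'], R.from_rotvec(ctrl.get_obs()['orientation']).as_matrix().round(3))
```

```text
[ 562. -385.    0.]
[563. -90.   0.]
[ 580. -369.    0.]
[560. -90.   0.]
[ 558. -356.  321.]
200 [293. 127.] [336. 185.]
250 [294. 106.] [338. 162.]
300 [294.  83.] [340. 137.]
350 [294.  59.] [342. 110.]
[ 194.15094829 -594.08020217  241.36937859] [[ 0.951  0.311  0.   ]
 [ 0.311 -0.951 -0.   ]
 [ 0.     0.    -1.   ]]
```

Run:
```python
import cv2
a=cv2.imread('pics/side0.png')[60:360,160:560]
cv2.imwrite('pics/c.png',cv2.resize(a,(800,600),interpolation=cv2.INTER_CUBIC))
```

```text
(no output)
```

View pics/c.png

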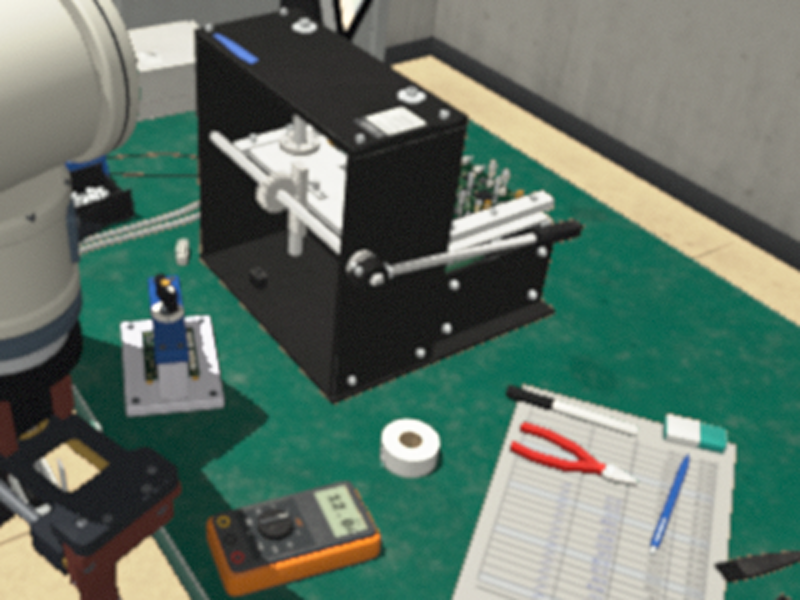

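Emit:
move_arm([
  [[0.5,-0.35,0],0,0],
  [[0.8,-0.6,0],0,0],
  [[0.8,-0.6,0],0,0],
  [[0.8,-0.6,0],0,0],
  [[0.8,-0.6,0],0,0],
  [[0.8,-0.6,0],0,0],
  [[0.8,-0.6,0],0,0],
  [[0.8,-0.6,0],0,0],
  [[0.8,-0.6,0],0,0],
  [[0.8,-0.6,0],0,0],
  [[0.8,-0.6,0],0,0],
  [[0.8,-0.6,0],0,0],
  [[0.8,-0.6,0],0,0],
  [[0.8,-0.6,0],0,0],
  [[0.8,-0.6,0],0,0],
  [[0.8,-0.6,0],0,0],
  [[0.8,-0.6,0],0,0],
  [[0.4,-0.3,0],0,0],
  [[0,0,0],0,0],
  [[0,0,0],0,0],
])

```text
t: 2.77
ee_pos: [440.1, -243.6, 241.4]
orientation: [3.102, 0.497, -0.0]
ft_force: [0.1, -0.4, -0.2]
width: 87.7
grasp_force: 0.0
```

Run:
```python
from h import *
o=ctrl.get_obs();print(o['t'],o['qpos'].round(3),o['ee_pos'].round(1),R.from_rotvec(o['orientation']).as_matrix().round(3).tolist())
c=cam('wrist');im=c[0][:,:,::-1].copy()
for th in ['thumbscrew','fixture','blade']:
    for x in cams.cut_out('wrist',th)[:2]:
        ys,xs=np.nonzero(x['pixels']);print(th,x['p'],x['rect'],xs.mean(),ys.mean())
print(proj(c,[443,-243,103]))
cv2.imwrite('pics/w1.png',cv2.resize(im,(800,600)))
```

```text
2.7667 [-0.529  0.244  1.896 -0.     1.002  0.724] [ 440.1 -243.6  241.4] [[0.95, 0.312, -0.0], [0.312, -0.95, -0.0], [-0.0, 0.0, -1.0]]
thumbscrew 0.63 [278.9, 203.8, 49.0, 34.3] 278.69803921568626 203.11470588235295
fixture 0.91 [280.5, 175.8, 157.8, 156.4] 280.5610883339545 180.37443160641072
blade 0.6 [280.9, 202.6, 49.5, 33.0] 278.7492291880781 203.1808838643371
[283.56320927 199.0266716 ]
```

View pics/w1.png

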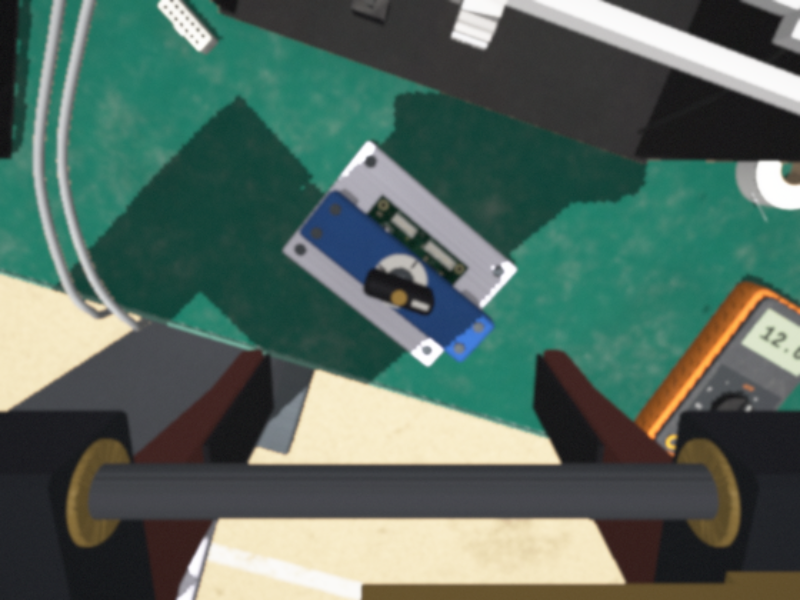

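```bash
cat > m.py <<'E'
from h import *
o=ctrl.get_obs();c=cam('wrist')
x=cams.cut_out('wrist','thumbscrew')[0];m=x['pixels'].astype(np.uint8)
cn=max(cv2.findContours(m,0,1)[0],key=cv2.contourArea)
r=cv2.minAreaRect(cn);bx=cv2.boxPoints(r);print(x['p'],r)
l=[np.linalg.norm(bx[i]-bx[(i+1)%4]) for i in range(4)]
i=int(np.argmax(l[:2]));e1=(bx[i]+bx[(i-1)%4])/2;e2=(bx[(i+1)%4]+bx[(i+2)%4])/2
Z=109;A,B=onz(c,e1,Z),onz(c,e2,Z)
u=(B-A)[:2];print('ends',A.round(1),B.round(1),'len',np.linalg.norm(u),'cen',((A+B)/2).round(1))
T=R.from_rotvec(o['orientation']).as_matrix();t=T[:2,:2].T@u
print('angle of blade in tool frame deg',np.degrees(np.arctan2(t[1],t[0])),'world',np.degrees(np.arctan2(u[1],u[0])))
print('q',o['qpos'].round(3),'ee',o['ee_pos'].round(1),'shift tool', (T.T@((A+B)/2-o['ee_pos'])).round(1))
S,bl=ray(c,x['rect'][:2]);
import sys
s,d=[445,0],0
E
sed -i '/^S,bl/,$d' m.py
python3 m.py
python3 - <<'E'
from h import *
c=cam('wrist');im=c[0][150:262,210:360]
cv2.imwrite('pics/w2.png',cv2.resize(im,(800,600),interpolation=cv2.INTER_CUBIC)[:,:,::-1])
for p in [(367,280),(434,300),(400,290),(370,148),(516,268),(287,250),(428,365)]:
  print(p,onz(c,np.array(p)*.7,115 if p[1] in(280,300,290) else 12).round(1))
E
```

```text
0.89 ((277.4000244140625, 201.8000030517578), (51.86135482788086, 21.503488540649414), 18.434947967529297)
ends [ 440.6 -219.9  109. ] [ 440.  -260.2  109. ] len 40.31675361145401 cen [ 440.3 -240.1  109. ]
angle of blade in tool frame deg 108.93584488174673 world -90.91205356874038
q [-0.532  0.244  1.895 -0.     1.002  0.724] ee [ 439.5 -244.9  241.4] shift tool [  2.2  -4.3 132.4]
(367, 280) [ 441.4 -223.4  115. ]
(434, 300) [ 442.  -260.7  115. ]
(400, 290) [ 441.6 -241.7  115. ]
(370, 148) [ 505.1 -198.9   12. ]
(516, 268) [ 458.  -324.3   12. ]
(287, 250) [ 419.2 -162.8   12. ]
(428, 365) [ 366.5 -287.9   12. ]
```

View pics/w2.png

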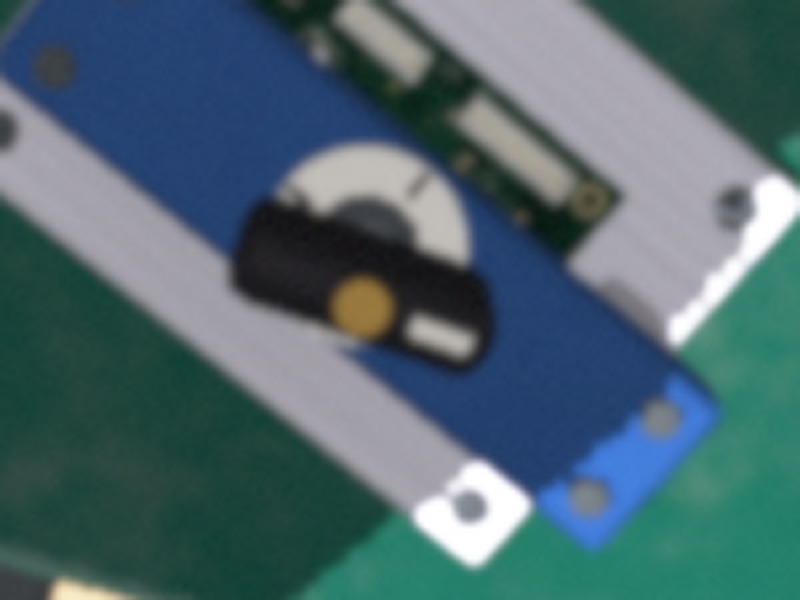

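Run:
```python
from h import *
s,d,w=cam('scene'),cam('side'),cam('wrist')
print('ring',tri([ray(s,(242.5,164.5)),ray(d,(297.5,156))]).round())
print('barend',tri([ray(s,(184,196)),ray(d,(267.5,127.5))]).round())
print('gold',onz(w,(277.9,207.6),115).round(1))
for z in (130,160,190): print(z,onz(w,(378,2),z).round(),onz(w,(540,60),z).round())
```

```text
ring [ 574. -230.  175.]
barend [584. -82. 171.]
gold [ 437.9 -241.   115. ]
130 [ 587. -258.  130.] [ 589. -371.  130.]
160 [ 578. -254.  160.] [ 579. -353.  160.]
190 [ 569. -250.  190.] [ 570. -336.  190.]
```

Emit:
move_arm([
  [[0,0,0],-1,0],
  [[0,0,0],-1,0],
  [[0,0,0],-1,0],
  [[0,0,0],-1,0],
  [[0,0,0],-1,0],
  [[0,0,0],-1,0],
  [[0,0,0],-1,0],
  [[0,0,0],-1,0],
  [[0,0,0],-1,0],
  [[0,0,0],-1,0],
  [[0,0,0],-1,0],
  [[0,0,0],-1,0],
  [[0,0,0],-1,0],
  [[0,0,0],-1,0],
  [[0,0,0.6],0,0],
  [[0,0,0.8],0,0],
  [[0,0,0.6],0,0],
  [[0,0,0],0,0],
  [[0,0,0],0,0],
])

```text
t: 4.85
ee_pos: [439.7, -244.0, 191.0]
orientation: [-2.257, -2.183, 0.001]
ft_force: [-0.3, -0.0, -0.1]
width: 87.9
grasp_force: 0.0
```

```bash
python3 m.py
python3 - <<'E'
from h import *
c=cam('wrist')
cv2.imwrite('pics/w3.png',cv2.resize(c[0],(800,600))[:,:,::-1])
m=cv2.inRange(cv2.cvtColor(c[0],cv2.COLOR_RGB2HSV),(12,110,90),(30,255,255))
n,l,st,ce=cv2.connectedComponentsWithStats(m)
for i in range(1,n):
    if st[i,4]>30: print(st[i],ce[i].round(1),onz(c,ce[i],115).round(1))
E
```

```text
0.72 ((281.4999694824219, 218.49996948242188), (18.999996185302734, 64.99998474121094), 0.0)
ends [ 437.8 -260.7  109. ] [ 439.2 -217.2  109. ] len 43.575046029216566 cen [ 438.5 -238.9  109. ]
angle of blade in tool frame deg -0.03039679620312907 world 88.11695409531414
q [-0.53   0.317  1.935  0.     0.891 -0.497] ee [ 439.7 -244.   191. ] shift tool [ 4.9 -1.3 82. ]
[273 218  14  13 141] [279.3 223.8] [ 438.1 -241.   115. ]
[  47  309   42   73 1229] [ 62.5 344.2] [ 284.6 -323.7  115. ]
[ 477  309   41   73 1208] [501.5 344.4] [ 589.4 -333.8  115. ]
[ 214  389  346   31 5382] [368.7 409.5] [ 498.9 -386.2  115. ]
```

View pics/w3.png

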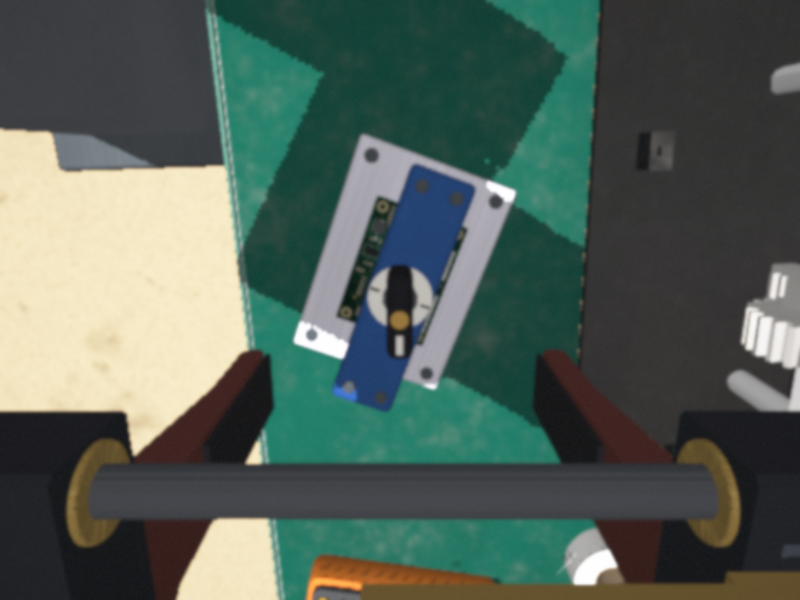

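Emit:
move_arm([
  [[0.12,-0.06,0.3],0,0],
  [[0,0,0.6],0,0],
  [[0,0,0.7],0,0],
  [[0,0,0.7],0,0],
  [[0,0,0.6],0,0],
  [[0,0,0.4],0,0],
  [[0,0,0],0,0],
  [[0,0,0],0,0.5],
  [[0,0,0],0,0.8],
  [[0,0,0],0,1],
  [[0,0,0],0,1],
  [[0,0,0],0,1],
  [[0,0,0],0,1],
  [[0,0,0],0,1],
  [[0,0,0],0,1],
  [[0,0,0],0,1],
  [[0,0,0],0,1],
  [[0,0,0],0,1],
])

```text
t: 6.5
ee_pos: [438.7, -241.1, 108.8]
orientation: [-2.258, -2.184, 0.0]
ft_force: [0.2, 0.2, 0.6]
width: 17.9
grasp_force: 0.0
```

Still closing; wait, then check.

Emit:
move_arm([
  [[0,0,0],0,1],
  [[0,0,0],0,1],
  [[0,0,0],0,1],
  [[0,0,0],0,1],
  [[0,0,0],0,1],
  [[0,0,0],0,1],
])

```text
t: 7.0
ee_pos: [439.1, -241.1, 108.9]
orientation: [2.258, 2.184, 0.001]
ft_force: [3.6, 1.4, -3.4]
width: 11.7
grasp_force: 30.0
```

Emit:
move_arm([
  [[0,0,0],0.5,1],
  [[0,0,0],1,1],
  [[0,0,0],1,1],
  [[0,0,0],1,1],
  [[0,0,0],1,1],
  [[0,0,0],1,1],
  [[0,0,0],1,1],
  [[0,0,0],1,1],
  [[0,0,0],1,1],
  [[0,0,0],1,1],
  [[0,0,0],1,1],
  [[0,0,0],1,1],
  [[0,0,0],1,1],
  [[0,0,0],1,1],
  [[0,0,0],1,1],
  [[0,0,0],1,1],
  [[0,0,0],1,1],
  [[0,0,0],1,1],
  [[0,0,0],0.5,1],
  [[0,0,0],0,1],
])

```text
t: 8.67
ee_pos: [439.4, -241.4, 108.9]
orientation: [3.14, -0.056, 0.002]
ft_force: [5.2, -0.8, -5.8]
width: 11.7
grasp_force: 30.0
```

```bash
cat > st.py <<'E'
from h import *
import time
o=ctrl.get_obs();T=R.from_rotvec(o['orientation']).as_matrix()
print(o['t'],'q',o['qpos'].round(3),'yaw',np.degrees(np.arctan2(T[1,0],T[0,0])).round(1),'F',o['ft_force'].round(1),'M',o['moment'].round(3),o['width'].round(1),o['ee_pos'].round(1),'tq6',o['joint_torque'][5].round(3),o['grasp_force'])
E
python3 st.py
```

```text
Traceback (most recent call last):
  File "st.py", line 4, in <module>
    print(o['t'],'q',o['qpos'].round(3),'yaw',np.degrees(np.arctan2(T[1,0],T[0,0])).round(1),'F',o['ft_force'].round(1),'M',o['moment'].round(3),o['width'].round(1),o['ee_pos'].round(1),'tq6',o['joint_torque'][5].round(3),o['grasp_force'])
                                                                                                                                                 ^^^^^^^^^^^^^^^^
AttributeError: 'float' object has no attribute 'round'
```

```bash
sed -i "s/o\['width'\].round(1)/o['width']/" st.py; python3 st.py
```

```text
8.6667 q [-0.526  0.451  1.985  0.     0.704  1.08 ] yaw -2.1 F [ 5.2 -0.8 -5.8] M [ 0.021 -0.862  0.002] 11.708753741700717 [ 439.4 -241.4  108.9] tq6 0.607 29.993408024311066
```

Emit:
move_arm([
  [[0,0,0],1,1],
  [[0,0,0],1,1],
  [[0,0,0],1,1],
  [[0,0,0],1,1],
  [[0,0,0],1,1],
  [[0,0,0],1,1],
  [[0,0,0],1,1],
  [[0,0,0],1,1],
  [[0,0,0],0,1],
])

```text
t: 9.42
ee_pos: [439.3, -241.6, 108.9]
orientation: [2.932, -1.128, 0.003]
ft_force: [5.6, -2.6, -6.3]
width: 11.9
grasp_force: 30.0
```

```bash
python3 st.py
```

```text
9.4167 q [-0.526  0.451  1.985 -0.     0.704  1.779] yaw -42.1 F [ 5.6 -2.6 -6.3] M [-0.225 -0.846  0.007] 11.898395939079744 [ 439.3 -241.6  108.9] tq6 1.256 29.99373972415924
```

Emit:
move_arm([
  [[0,0,0],0.5,1],
  [[0,0,0],0.5,1],
  [[0,0,0],0.5,1],
  [[0,0,0],0.5,1],
  [[0,0,0],0,1],
  [[0,0,0],0,1],
])

```text
t: 9.92
ee_pos: [439.3, -241.7, 108.9]
orientation: [2.826, -1.372, 0.003]
ft_force: [5.3, -3.3, -5.2]
width: 11.9
grasp_force: 30.0
```

```bash
python3 st.py
python3 - <<'E'
from h import *
c=cam('wrist');cv2.imwrite('pics/w4.png',cv2.resize(c[0],(800,600))[:,:,::-1])
E
```

```text
9.9167 q [-0.527  0.451  1.985 -0.     0.704  1.949] yaw -51.8 F [ 5.3 -3.3 -5.2] M [-0.308 -0.809 -0.051] 11.9063885787708 [ 439.3 -241.7  108.9] tq6 0.039 29.992820620536804
```

View pics/w4.png

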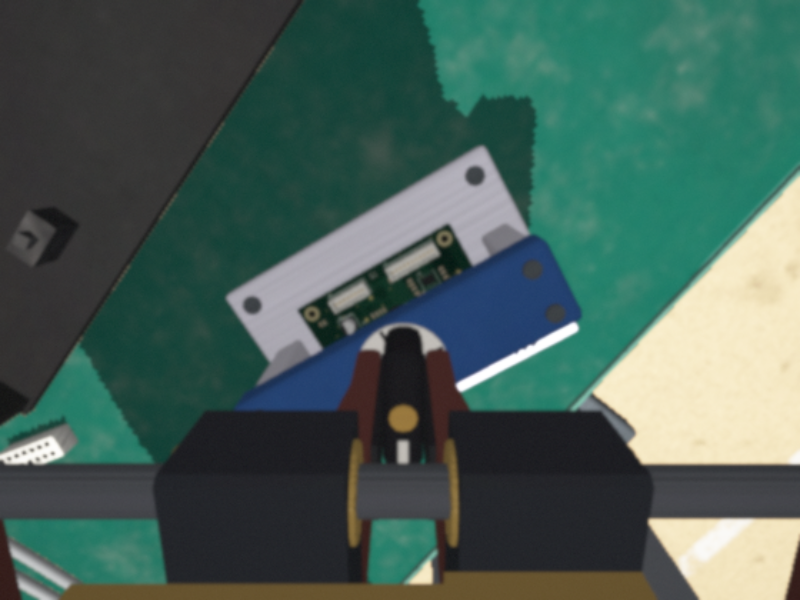

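Emit:
move_arm([
  [[0,0,0],0.5,1],
  [[0,0,0],0.5,1],
  [[0,0,0],0.5,1],
  [[0,0,0],0.5,1],
  [[0,0,0],0,1],
  [[0,0,0],0,1],
])

```text
t: 10.47
ee_pos: [439.3, -241.7, 108.9]
orientation: [2.695, -1.613, 0.003]
ft_force: [4.2, -2.3, -6.2]
width: 11.8
grasp_force: 30.0
```

```bash
python3 st.py
```

```text
10.4667 q [-5.270e-01  4.510e-01  1.985e+00 -1.000e-03  7.040e-01  2.123e+00] yaw -61.8 F [ 4.2 -2.3 -6.2] M [-0.329 -0.806 -0.06 ] 11.808280712548884 [ 439.3 -241.7  108.9] tq6 0.039 29.992693662643433
```

Emit:
move_arm([
  [[0,0,0],0.5,1],
  [[0,0,0],0.5,1],
  [[0,0,0],0.5,1],
  [[0,0,0],0.5,1],
  [[0,0,0],0.5,1],
  [[0,0,0],0,1],
  [[0,0,0],0,1],
])

```text
t: 11.05
ee_pos: [439.2, -241.6, 109.0]
orientation: [2.506, -1.894, 0.002]
ft_force: [5.2, -2.7, -5.3]
width: 12.5
grasp_force: 31.0
```

```bash
python3 st.py
```

```text
11.05 q [-5.260e-01  4.510e-01  1.985e+00 -1.000e-03  7.040e-01  2.340e+00] yaw -74.2 F [ 5.2 -2.7 -5.3] M [-0.347 -0.825  0.671] 12.507397527246892 [ 439.2 -241.6  109. ] tq6 0.806 31.00696474313736
```

Emit:
move_arm([
  [[0,0,0],0.2,1],
  [[0,0,0],0,1],
  [[0,0,0],0,1],
  [[0,0,0],0,1],
  [[0,0,0],0,1],
])

```text
t: 11.47
ee_pos: [439.1, -241.4, 109.0]
orientation: [2.489, -1.917, 0.002]
ft_force: [4.5, -2.0, -4.8]
width: 12.8
grasp_force: 30.9
```

```bash
python3 st.py
```

```text
11.4667 q [-5.260e-01  4.510e-01  1.986e+00 -1.000e-03  7.040e-01  2.358e+00] yaw -75.2 F [ 4.5 -2.  -4.8] M [-0.23  -0.825  0.674] 12.834346842084457 [ 439.1 -241.4  109. ] tq6 0.674 30.94609758350998
```

Emit:
move_arm([
  [[0,0,0],-0.6,1],
  [[0,0,0],-1,1],
  [[0,0,0],-1,1],
  [[0,0,0],-1,1],
  [[0,0,0],-1,1],
  [[0,0,0],-1,1],
  [[0,0,0],-1,1],
  [[0,0,0],-1,1],
  [[0,0,0],-1,1],
  [[0,0,0],-1,1],
  [[0,0,0],-1,1],
  [[0,0,0],-1,1],
  [[0,0,0],-1,1],
  [[0,0,0],-1,1],
  [[0,0,0],-1,1],
  [[0,0,0],-1,1],
  [[0,0,0],-1,1],
  [[0,0,0],-1,1],
  [[0,0,0],-1,1],
  [[0,0,0],0,1],
])

```text
t: 13.13
ee_pos: [439.1, -241.4, 108.9]
orientation: [3.102, 0.49, 0.001]
ft_force: [5.3, -3.1, -6.2]
width: 11.9
grasp_force: 29.9
```

Emit:
move_arm([
  [[0,0,0],0,1],
  [[0,0,0],0,1],
  [[0,0,0],0,1],
  [[0,0,0],0,1],
  [[0,0,0],0,1],
])

```text
t: 13.55
ee_pos: [439.1, -241.5, 108.9]
orientation: [3.104, 0.483, 0.001]
ft_force: [3.6, -2.1, -6.2]
width: 11.6
grasp_force: 29.9
```

```bash
python3 st.py
python3 - <<'E'
from h import *
c=cam('wrist');cv2.imwrite('pics/w5.png',cv2.resize(c[0],(800,600))[:,:,::-1])
E
```

```text
13.55 q [-0.527  0.451  1.986 -0.     0.704  0.736] yaw 17.7 F [ 3.6 -2.1 -6.2] M [-0.478 -0.749  0.057] 11.641908367568993 [ 439.1 -241.5  108.9] tq6 0.048 29.88688498735428
```

View pics/w5.png

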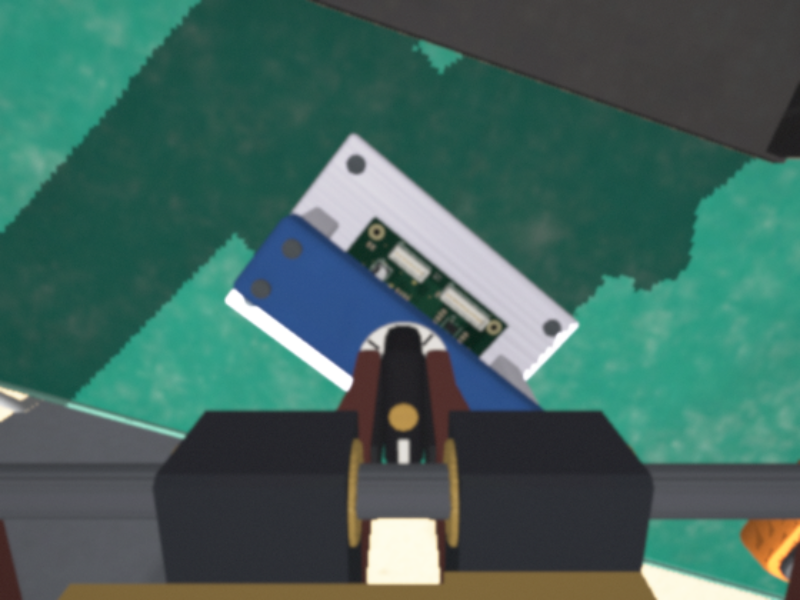

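The blade is aligned in the fingers with its stripe at (403,450). It sits about 90° back from the seat, still gripped at 30 N, so I'm handing in.

```bash
python3 -c "
from workcell import ctrl
print(ctrl.close_job())"
```

```text
the job is handed in; nothing more can be done
None
```

I turned the thumbscrew clockwise until it hit its stop, backed it off about 90°, and handed the job in with the fingers still gripping the blade at about 30 N; no verdict was returned, and I did not re-measure the label roll, connector and multimeter afterwards.

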